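# Block an uncut lens with the bridge press

## Task

An uncut spectacle lens lies ready on the seat of the blocking stand: lay the press bridge (the flat bar with the knobbed plunger) across the stand's two pillars, over the lens, so that both pins stand in its slots and the bar sits fully down. Then push its spring-loaded knob straight down 14 mm, until the dark line round the stem is level with the top of the barrel and the block bears on the lens, and hold it there for two seconds or more while the adhesive takes, finishing the program while still holding the knob down at the line. Do not press hard on the lens, and leave the things round about alone.

Things in the scene. Friction and masses are not known exactly. Their poses are not given: they have to be found in the camera images.
- stand: Lens blocking stand, fixed: grey base plate 112 x 186 mm, its top 14 mm above the desk; black lens seat ring in its middle (82 mm outside, top 31.5 mm up); round aluminium pillars, 22 mm in diameter, at own y = -75 and +75 mm, with flat shoulders 46 mm above the desk and a pin on each. Origin: middle of the underside, on the desk; own y runs from pillar to pillar, z up.
- stand_seat (a point): Point midway between the two pillars at the height of their shoulders, 46 mm above the desk, straight over the lens's middle; axes as the stand's. The underside of the seated bridge is centred here. The steel pins on the shoulders (own y = -75 and +75 mm) are 8 mm in diameter for 7 mm, then taper to 3 mm at the tip, 15 mm above the shoulders.
- lens: Clear round lens blank, 70 mm in diameter, 9 mm high, domed side up, loose in the seat ring, its middle over the stand's middle. Origin: middle of its underside, 28.5 mm above the desk; its highest point is 37.5 mm above the desk, 8.5 mm below the seated bridge.
- bridge: Press bridge, loose, about 0.35 kg, lying flat on the desk: aluminium bar 34 mm wide (own x), 188 mm long with rounded corners (own y), 14 mm thick, a through slot (10 mm across the bar, 13 mm along it) at own y = -75 and +75 mm. A square barrel stands in its middle, the knob over that. Either way round will do. Origin: middle of the underside; z up.
- bridge_barrel (a point): Middle of the bridge's square guide barrel, 30 mm above the bar's underside; axes as the bridge's. The barrel is 32 x 32 mm and goes from 14 mm (the bar's top) to 46 mm above the underside; grip it from above across its flats (own x), the knob then stands between the fingers.
- plunger (a joint): Travel of the knob in m: 0 up, at rest; 0.018 fully home on the barrel. It springs back when let go. It takes 3 N to start, 5 N just before the block meets the lens (at 9.5 mm, bridge seated), then 1.75 N more per mm: about 15 N at 14 mm, 22 N at the end. At 14 mm the dark line round the 12 mm steel stem is level with the barrel's top.
- knob_top (a point): Middle of the top of the black round knob (27 mm in diameter, 12 mm thick); at rest 76 mm above the bridge's underside, so 122 mm above the desk with the bridge seated and the knob up, 108 mm with it pressed 14 mm.
- block: Lens block, 20 mm in diameter, a white adhesive pad as its lower face, sprung in the plunger's foot. At rest it is hidden in the hole in the bar's middle, its face 1 mm above the bar's underside; it goes down with the knob and is pushed back against its own spring once it meets the lens. Origin: on the plunger's axis, 1 mm below the pad's face.
- contact_case_1: Contact lens case with two screw caps, 28 x 62 x 16 mm, loose bystander. Origin: middle of its underside.
- cleaner_spray: Small blue spray bottle, 37 mm in diameter, 133 mm tall, loose bystander. Origin: middle of its underside.
- eye_drops_c: Small eye drop bottle, 25 mm in diameter, 65 mm tall, loose bystander. Origin: middle of its underside.
- pen_black: Black pen, 9 x 148 mm, loose bystander lying on the desk. Origin: middle of its underside.
Mind the look-alikes: they are no part of the job. Several things have the shape of the lens; the one meant has the colours described above.

How it is judged (in metres and radians):
On the way, in this order (a step that is already met when the one before it is completed fails the run):
1. the bridge is laid across both pillars, fully down over both pins, with its knob still up (horizontal distance between bridge and stand_seat below 0.005 m and z of bridge in the frame of stand_seat between -0.002 and 0.002 m and angle between the y axis of bridge and the y axis of stand, either way round below 0.05 rad and angle between bridge's own z axis and vertical below 0.03 rad and value of joint plunger below 0.004 m), for 0.2 s.
2. the knob is pressed 14 mm (within 2 mm) with the block bearing on the lens, and stays so while the adhesive takes (value of joint plunger between 0.012 and 0.016 m and contact force between block and lens above 3 N and z of bridge in the frame of stand_seat below 0.002 m), for 1.6 s.
At the end, for the whole second after the job is handed in: The bridge rests still, fully down on both pillars (within 2 mm in height, 5 mm sideways, 0.05 rad along the stand, 0.03 rad of level); the robot still holds the knob at 12 to 16 mm of travel; the block bears on the lens with 3 to 16 N; the lens is within 4 mm of its seat's middle (all of step 2 and contact force between block and lens below 16 N and contact force between bridge and stand above 2 N and horizontal distance between bridge and stand_seat below 0.005 m and z of bridge in the frame of stand_seat above -0.002 m and angle between the y axis of bridge and the y axis of stand, either way round below 0.05 rad and angle between bridge's own z axis and vertical below 0.03 rad and horizontal distance between lens and stand_seat below 0.004 m and linear speed of bridge below 0.01 m/s and contact force between any of the fingers, the arm and bridge above 5 N); the arm keeps its last pose, push and grip.
It fails at once if the lens was pressed with more than 25 N (contact force between lens and bridge above 25 N).
It fails at once if the hand or arm pushed on the lens (contact force between any of the fingers, the arm and lens above 1 N).
It fails at once if the lens was knocked out of its seat (distance of lens from where it was at the start of the episode above 0.01 m).
It fails at once if something standing by was knocked or shifted by more than 3 cm (distance of any of contact_case_1, cleaner_spray, eye_drops_c, pen_black from where it was at the start of the episode above 0.03 m).
It also fails if it takes over 58 s, if anything falls off the work surface, if the arm or the gripper's body presses on something with over 40 N, if the wrist force passes 120 N, or if a joint passes its speed limit or range.

## Robot

A 6-joint arm with a two-finger parallel gripper is mounted at the origin on a cart in front of the work surface, level with it; the furniture and walls round the work are solid. World frame = base frame: x ahead of the robot, y to its left, z up, the work surface at z = 0. Lengths are in mm, angles in rad, forces in N, time in s.
With the tool pointing down it reaches from about 325 to 925 mm from the base axis. Payload 3.1 kg.
Tool frame: the origin (TCP) lies on the centre line of the jaws, within the pads' length; the fingertips stand 22 mm ahead of it and the grasp point (between the pads) lies 3 mm ahead of it; z points along the fingers, y is the line along which they close (so a half turn about z gives the same grasp; the last joint's range is limited). The gripper opens to 85 mm and grips with 20 to 120 N. Pads are 22 mm wide; open, the fingers measure 114 mm over their backs; the gripper's body (76 mm by 85 mm) begins 54 mm behind the grasp point. The pads swing forward as they close: fully open they stand 13 mm farther back than shut.
Start: joints at [-1.235, 0.217, 1.613, -0, 1.311, -0.112], TCP at [270.636, -563.379, 253.3] pointing down, gripper open.
Joint ranges: [-2.75, 2.75], [-0.78, 2.1], [0.31, 2.55], [-1.13, 4.27], [0.13, 2.63], [-2.58, 2.58]. Speed limits (rad/s): [2.79, 2.79, 3.14, 3.14, 3.14, 3.14].

## Interface

Orientations are given as a unit quaternion [w, x, y, z].
In Python, from station import manip gives the robot as it stands.
- The arm moves only by the tool hand_motion, called as name(argument=value, ...), one argument or row to a line, values as JSON. Schema: {"type":"object","properties":{"rows":{"type":"array","items":{"type":"array","items":{"type":"number"},"minItems":7,"maxItems":7},"minItems":1,"maxItems":20},"only":{"type":"string"},"quiet":{"type":"boolean"},"lines":{"type":"string"}},"required":["rows"],"additionalProperties":false}. rows is a list of rows, 1 to 20 of them, each of 7 numbers: dx, dy, dz in mm, then a rotation vector rx, ry, rz in rad, then the finger opening in mm; each row is the pose to reach, as a shift and turn from the pose commanded when the call began, along the tool's axes at that moment; what a row does not reach only later rows make up. A row lasts 1/10 s, in which the tool goes at most 50 mm and 0.15 rad, less where a joint would pass 70% of its speed; a pose out of reach is approached as far as the arm can. The fingers move at their own pace and stop on an object; the grip force is fixed at half the most. Time passes only in rows, so rows that do not move let the fingers close. The tool returns the time, the measured TCP pose, the force, the opening and the grip force at its end. only (a regular expression) keeps the lines of the reply that match it, lines (a string "A,B") keeps lines A to B, and quiet returns only ok. Input that does not fit is refused with a message, and nothing moves.
- manip.get_state(): the state, without advancing time (a new reading comes with each control period).
- manip.capture(name): name is "side" or "top"; returns the picture (400x640x3 uint8, blue, green, red); there is no depth.
- manip.camera_info(name): a dict with "fx", "fy", "cx", "cy" (pixels), "world_to_cam" (4x4, takes a point from world to camera coordinates). Camera axes: x right, y up, looking along -z (the intrinsics and any distortion apply to the point x, -y, -z); pixel columns grow to the right and rows downward; lengths in mm; the calibration is good to about 2 mm. A picture is of the moment at which its call begins. camera_info takes no time and is no camera call.
- manip.job_done(): hands the job in; it is judged then, once.
The state is a dict: "t": time; "joint_positions": joint angles; "qvel": joint speeds; "tau": joint torques, N m; "eef_pos": TCP position; "eef_rot": TCP orientation; "contact_force": force on the tool from outside, world axes, zero at the start; "torque": the same for the moment, N m; "opening": finger opening in mm; "finger_force": force on a finger pad.
Only numpy, scipy, OpenCV 4.12 (cv2) and the standard library are available. Lean on these libraries where they do the work, as an engineer would, in place of code of your own. Each camera call takes 0.05 s, during which the arm holds its last target. There are 200 camera calls.

## Working session

There is one attempt and no reset: what is moved stays moved. The work goes in short steps, Python scripts to look and compute and a tool call to move; the robot and the scene stay as the last step left them, time stands still between calls to the robot, and variables do not carry over. Pictures are saved under pics/ and viewed, at most 10 in all, crops included, and the job is handed in when it is done.

```bash
mkdir -p pics; python3 - <<'E'
from station import manip
import cv2
for n in("top","side"):
    cv2.imwrite(f"pics/{n}0.png",manip.capture(n)); c=manip.camera_info(n); print({k:(v if not hasattr(v,'tolist') else v.tolist()) for k,v in c.items()})
print(manip.get_state())
E
```

```text
{'fx': 425.44789573317007, 'fy': 425.44789573317007, 'cx': 320.6701798305441, 'cy': 196.59848931912273, 'world_to_cam': [[-0.038177271772156775, -0.9992467748662073, -0.006955489883409233, -144.83547795473723], [0.974444843661181, -0.03876979081212576, 0.22125584734085732, -595.340556942916], [-0.2213588547634172, 0.0016692033630851023, 0.975190992153825, -898.0455460212943], [0.0, 0.0, 0.0, 1.0]]}
{'fx': 463.9086447507461, 'fy': 463.9086447507461, 'cx': 319.714651310527, 'cy': 197.75047519172807, 'world_to_cam': [[-0.9980283976619491, 0.060258735902718435, -0.017555688756892375, 567.7182130492816], [-0.038400874098596056, -0.36500290795430723, 0.9302140882900901, -112.00189120834858], [0.04964564763185408, 0.929054229812397, 0.36659725549833, -924.1084266050685], [0.0, 0.0, 0.0, 1.0]]}
{'t': 0.1, 'joint_positions': array([-1.23523198e+00,  2.17703361e-01,  1.61481841e+00, -1.92306055e-05,
        1.31132279e+00, -1.12217692e-01]), 'qvel': array([-0.00242952, -0.00129784, -0.00330733,  0.0010859 , -0.00042052,
       -0.00040777]), 'tau': array([-4.64745317e-04, -3.98074114e+01, -3.04969704e+01, -1.32667301e-04,
        4.24664759e-03,  1.51757894e-05]), 'eef_pos': array([ 270.37354143, -562.70096427,  252.06015997]), 'eef_rot': array([-1.11790455e-03,  9.75039760e-01,  2.22027472e-01, -1.34710563e-04]), 'contact_force': array([-0.61248739, -0.26550405, -0.59960018]), 'torque': array([ 0.02348878, -0.01135184,  0.00295272]), 'finger_force': 0.0, 'opening': 85.68026741083955}
```

View pics/top0.png

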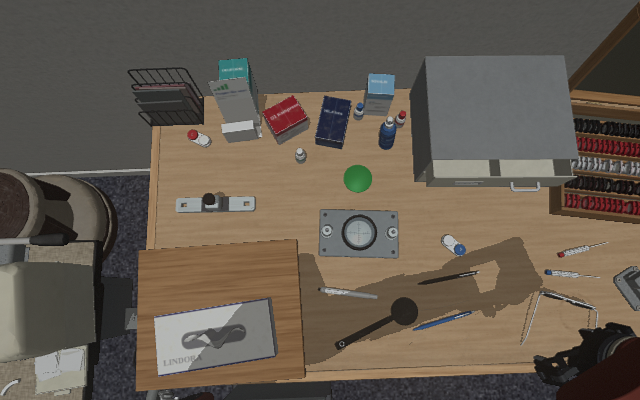

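View pics/side0.png

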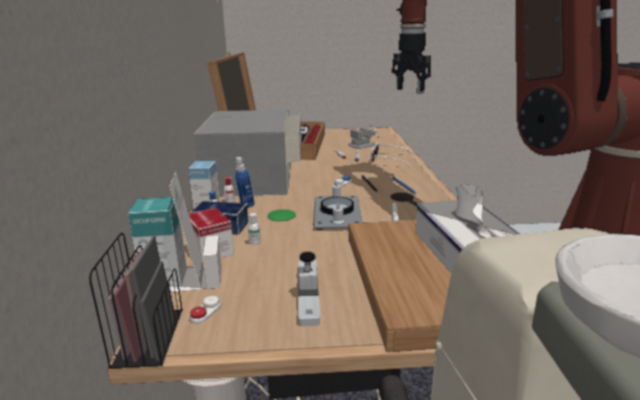

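The top view shows the bridge at about (215,204) and the stand at about (359,233), with pillars near (327,231) and (393,232). The side view shows the bridge at about (308,290) and the stand at (338,210). I'll zoom in on both.

```bash
python3 - <<'E'
import cv2,numpy as np
a=cv2.imread("pics/top0.png")
p=[cv2.resize(a[y:y+h,x:x+100],None,fx=8,fy=8,interpolation=cv2.INTER_CUBIC) for x,y,h in((166,188,32),)]
q=cv2.resize(a[203:263,309:409],None,fx=5.4,fy=5.4,interpolation=cv2.INTER_CUBIC)
q=cv2.copyMakeBorder(q,0,0,0,260,cv2.BORDER_CONSTANT); 
cv2.imwrite("pics/z.png",np.vstack([p[0],q]));
E
```

```text
(no output)
```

View pics/z.png

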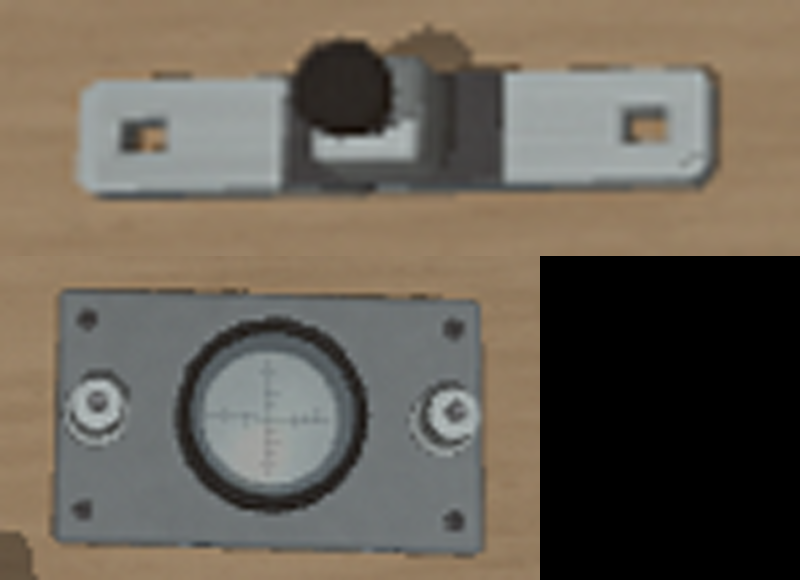

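The crop shows the bridge slots at crop positions (143,136) and (645,126). On the stand, the four plate screws average about (270,420) and the pin tips are at (97,402) and (455,411), both measured within the lower panel. Next I convert these to world positions and cross-check them with reprojection.

```bash
cat > h.py <<'E'
import numpy as np
from station import manip
from scipy.spatial.transform import Rotation as R
def ray(n,u,v,z):
    c=manip.camera_info(n);T=np.array(c["world_to_cam"])
    d=np.array([(u-c["cx"])/c["fx"],-(v-c["cy"])/c["fy"],-1.])
    o=-T[:3,:3].T@T[:3,3]; d=T[:3,:3].T@d
    return o+d*(z-o[2])/d[2]
def proj(n,p):
    c=manip.camera_info(n);T=np.array(c["world_to_cam"]);q=T[:3,:3]@p+T[:3,3]
    return np.array([c["cx"]+c["fx"]*q[0]/-q[2],c["cy"]+c["fy"]*q[1]/q[2]])
def tool():
    s=manip.get_state();return s["eef_pos"],R.from_quat(np.roll(s["eef_rot"],-1)),s
E
python3 - <<'E'
from h import *
np.set_printoptions(precision=2,suppress=True)
B=lambda u,v,z:ray("top",(u+.5)/8-.5+166,(v+.5)/8-.5+188,z)
S=lambda u,v,z:ray("top",(u+.5)/5.4-.5+309,(v-256+256+.5-256)/5.4-.5+203,z)
a,b=B(143,136,14),B(645,126,14);print("slots",a,b,(a+b)/2,np.linalg.norm(a-b),np.arctan2(*(a-b)[[0,1]]))
print("knob",B(344,87,76),B(347,85,64))
print("barright edges",B(79,138,14),B(704,128,14))
sc=[S(*p,14) for p in((88,319),(454,328),(83,510),(454,521))];print("screws",*sc,np.mean(sc,0))
co=[S(*p,14) for p in((60,290),(480,302),(53,542),(482,553))];print("corner",*co,np.mean(co,0))
p,q=S(97,402,61),S(455,411,61);print("pins",p,q,(p+q)/2,np.linalg.norm(p-q),np.arctan2(*(p-q)[[0,1]]))
p,q=S(97,407,46),S(450,416,46);print("sh",p,q,(p+q)/2,np.linalg.norm(p-q))
print("lens",S(268,415,37.5), S(272,415,31.5))
# side camera predictions
m=(a+b)/2
for P in (a,b,m+[0,0,62]): print("side",proj("side",P))
print(tool()[:2][0],tool()[1].as_matrix())
E
```

```text
slots [594.63 160.13  14.  ] [591.74  10.24  14.  ] [593.19  85.19  14.  ] 149.91374797968072 0.01930886138455882
knob [592.79  83.72  76.  ] [596.14  86.1   64.  ]
barright edges [594.78 179.24  14.  ] [590.43  -7.36  14.  ]
screws [ 557.81 -176.36   14.  ] [ 547.49 -336.35   14.  ] [ 474.38 -170.83   14.  ] [ 463.47 -329.99   14.  ] [ 510.79 -253.38   14.  ]
corner [ 571.25 -164.57   14.  ] [ 558.6  -348.62   14.  ] [ 461.19 -157.41   14.  ] [ 449.38 -340.93   14.  ] [ 510.1  -252.88   14.  ]
pins [ 514.11 -178.2    61.  ] [ 504.55 -326.08   61.  ] [ 509.33 -252.14   61.  ] 148.18806982540804 0.06453766299675222
sh [ 514.18 -178.3    46.  ] [ 504.57 -326.36   46.  ] [ 509.38 -252.33   46.  ] 148.3681290996171
lens [ 509.15 -250.75   37.5 ] [ 509.91 -252.97   31.5 ]
side [309.48 310.65]
side [307.86 263.87]
side [307.64 253.81]
[ 270.37 -562.7   252.06] [[ 0.9   0.43 -0.  ]
 [ 0.43 -0.9   0.  ]
 [ 0.   -0.   -1.  ]]
```

```bash
python3 - <<'E'
import cv2,numpy as np
a=cv2.imread("pics/side0.png")
f=lambda x,y,w,h:cv2.resize(a[y:y+h,x:x+w],None,fx=6,fy=6,interpolation=cv2.INTER_CUBIC)
cv2.imwrite("pics/z2.png",np.hstack([f(280,240,60,95),f(305,165,70,95)]))
E
```

```text
(no output)
```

View pics/z2.png

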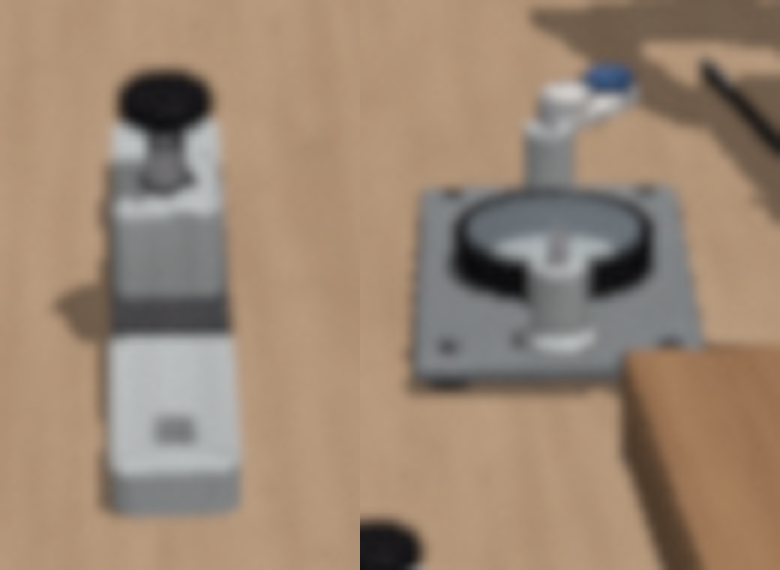

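Cross-check in the side view: the near slot is at (308.7,311.2) against a predicted (309.5,310.7), so the estimates agree. The bridge is at (593.2,85.2) with yaw -0.019, and the stand is at (510,-252.8) with yaw -0.0645. Next I work out the approach.

```bash
cat >> h.py <<'E'
def to(pos,yaw):
    """tool-axis shift and rotvec to TCP pos, tool y along bridge x of given yaw, tool z down"""
    p,r,s=tool()
    y=np.array([np.cos(yaw),np.sin(yaw),0]);z=np.array([0,0,-1.]);x=np.cross(y,z)
    G=R.from_matrix(np.c_[x,y,z])
    print("shift",r.inv().apply(np.array(pos)-p).round(2),"rot",(r.inv()*G).as_rotvec().round(4))
    print("at",p.round(2),"t",s["t"],"F",np.round(s["contact_force"],2),"M",np.round(s["torque"],2),"open",round(s["opening"],1),"q",np.round(s["joint_positions"],2))
E
python3 -c "
from h import *
to([593.2,85.2,150],-0.0193)"
```

```text
shift [ 571.5  -444.02  103.19] rot [-0.0019 -0.0014 -1.1037]
at [ 270.37 -562.7   252.06] t 0.1 F [-0.61 -0.27 -0.6 ] M [ 0.02 -0.01  0.  ] open 85.7 q [-1.24  0.22  1.61 -0.    1.31 -0.11]
```

hand_motion(
  rows=[
    [20, -15, 0, 0, 0, -0.05, 85],
    [55, -42, 0, 0, 0, -0.12, 85],
    [570, -444, 60, 0, 0, -1.104, 85],
    [570, -444, 60, 0, 0, -1.104, 85],
    [570, -444, 60, 0, 0, -1.104, 85],
    [570, -444, 60, 0, 0, -1.104, 85],
    [570, -444, 60, 0, 0, -1.104, 85],
    [570, -444, 60, 0, 0, -1.104, 85],
    [570, -444, 60, 0, 0, -1.104, 85],
    [570, -444, 60, 0, 0, -1.104, 85],
    [570, -444, 60, 0, 0, -1.104, 85],
    [570, -444, 60, 0, 0, -1.104, 85],
    [570, -444, 60, 0, 0, -1.104, 85],
    [570, -444, 60, 0, 0, -1.104, 85],
    [571, -444, 60, 0, 0, -1.104, 85],
    [571.5, -444, 100, 0, 0, -1.104, 85],
    [571.5, -444, 103, 0, 0, -1.104, 85],
    [571.5, -444, 103, 0, 0, -1.104, 85],
    [571.5, -444, 103, 0, 0, -1.104, 85],
    [571.5, -444, 103, 0, 0, -1.104, 85],
  ],
)

```text
t: 2.1
eef_pos: [594.6, 83.2, 152.3]
eef_rot: [0.001, 0.714, 0.7, 0.001]
contact_force: [0.3, 0.1, 0.2]
opening: 85.0
finger_force: 0.0
```

```bash
python3 -c "
from h import *
to([593.2,85.2,39],-0.0193)"
```

```text
shift [  1.94  -1.79 113.3 ] rot [ 0.0032  0.     -0.0013]
at [594.59  83.23 152.3 ] t 2.1 F [0.27 0.06 0.16] M [ 0.05 -0.02 -0.01] open 85.0 q [ 0.02  0.27  1.75 -0.    1.12  0.04]
```

hand_motion(
  rows=[
    [2, -1.8, 30, 0.003, 0, 0, 85],
    [2, -1.8, 65, 0.003, 0, 0, 85],
    [2, -1.8, 90, 0.003, 0, 0, 85],
    [2, -1.8, 105, 0.003, 0, 0, 85],
    [2, -1.8, 111, 0.003, 0, 0, 85],
    [2, -1.8, 113, 0.003, 0, 0, 85],
    [2, -1.8, 113, 0.003, 0, 0, 85],
    [2, -1.8, 113, 0.003, 0, 0, 85],
  ],
)

```text
t: 2.9
eef_pos: [593.2, 86.3, 39.0]
eef_rot: [-0.0, 0.714, 0.7, 0.0]
contact_force: [0.0, -0.6, 1.1]
opening: 84.7
finger_force: 0.0
```

```bash
python3 - <<'E'
from h import *
import cv2
to([593.2,85.2,39],-0.0193)
a=manip.capture("side");b=manip.capture("top")
f=lambda a,x,y,w,h:cv2.resize(a[y:y+h,x:x+w],None,fx=4,fy=4,interpolation=cv2.INTER_CUBIC)
cv2.imwrite("pics/z3.png",np.hstack([f(a,260,215,100,115),f(b,165,150,100,115)]))
E
```

```text
shift [-1.11 -0.01 -0.03] rot [ 0.0001 -0.0001  0.0002]
at [593.23  86.31  38.97] t 2.9 F [ 0.04 -0.64  1.08] M [ 0.    0.02 -0.02] open 84.7 q [0.03 0.43 1.79 0.   0.92 0.05]
```

View pics/z3.png

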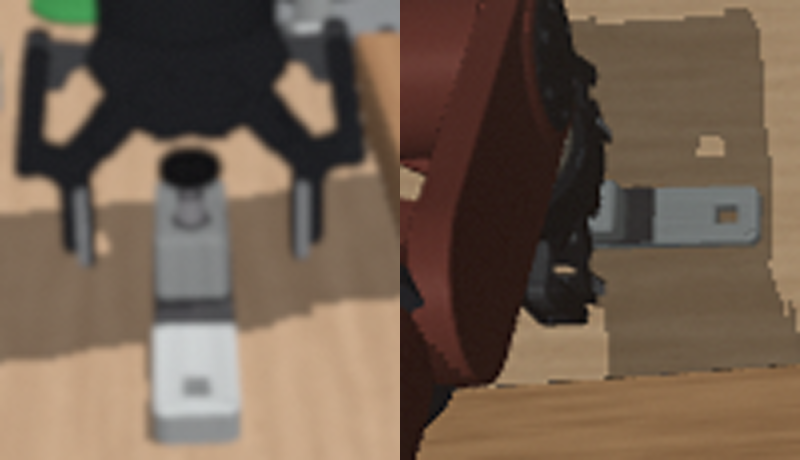

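The fingers straddle the barrel evenly in the side view, with the knob between them at about (190,165) in the crop. I'll close the gripper.

hand_motion(
  rows=[
    [-1, 0, 0, 0, 0, 0, 60],
    [-1, 0, 0, 0, 0, 0, 36],
    [-1, 0, 0, 0, 0, 0, 20],
    [-1, 0, 0, 0, 0, 0, 20],
    [-1, 0, 0, 0, 0, 0, 20],
    [-1, 0, 0, 0, 0, 0, 20],
    [-1, 0, 0, 0, 0, 0, 20],
    [-1, 0, 0, 0, 0, 0, 20],
    [-1, 0, 0, 0, 0, 0, 20],
    [-1, 0, 0, 0, 0, 0, 20],
  ],
)

```text
t: 4.0
eef_pos: [592.8, 85.3, 37.9]
eef_rot: [-0.0, 0.714, 0.7, -0.0]
contact_force: [2.6, 0.2, 1.9]
opening: 31.1
finger_force: 60.7
```

```bash
python3 -c "
from h import *
to([593.2,85.2,150],-0.0193)"
```

```text
shift [  -0.12    0.32 -112.08] rot [-0.0007 -0.0001  0.0003]
at [592.81  85.34  37.92] t 4.0 F [2.63 0.24 1.91] M [ 0.01 -0.61 -0.01] open 31.1 q [0.03 0.43 1.79 0.   0.92 0.04]
```

hand_motion(
  rows=[
    [0, 0, -4, 0, 0, 0, 20],
    [0, 0, -12, 0, 0, 0, 20],
    [0, 0, -25, 0, 0, 0, 20],
    [0, 0, -45, 0, 0, 0, 20],
    [0, 0, -65, 0, 0, 0, 20],
    [0, 0, -85, 0, 0, 0, 20],
    [0, 0, -100, 0, 0, 0, 20],
    [0, 0, -108, 0, 0, 0, 20],
    [0, 0, -112, 0, 0, 0, 20],
    [0, 0, -112, 0, 0, 0, 20],
    [0, 0, -112, 0, 0, 0, 20],
  ],
)

```text
t: 5.1
eef_pos: [591.2, 85.3, 148.2]
eef_rot: [-0.002, 0.714, 0.7, -0.002]
contact_force: [-0.0, 0.3, -4.6]
opening: 31.0
finger_force: 60.1
```

```bash
python3 -c "
from h import *
to([510,-252.8,145],-0.0645)"
```

```text
shift [-339.56  -74.74    3.59] rot [-0.0052  0.0002  0.0455]
at [591.21  85.27 148.17] t 5.1 F [-0.    0.26 -4.59] M [-0.04  0.01  0.01] open 31.0 q [0.03 0.27 1.76 0.   1.12 0.04]
```

hand_motion(
  rows=[
    [-8, -2, 0, 0, 0, 0.002, 20],
    [-24, -5, 0, 0, 0, 0.005, 20],
    [-48, -11, 0, 0, 0, 0.01, 20],
    [-78, -17, 0, 0, 0, 0.012, 20],
    [-108, -24, 0, 0, 0, 0.016, 20],
    [-138, -30, 0, 0, 0, 0.02, 20],
    [-168, -37, 0, 0, 0, 0.024, 20],
    [-198, -44, 0, 0, 0, 0.028, 20],
    [-228, -50, 0, 0, 0, 0.032, 20],
    [-258, -57, 0, 0, 0, 0.036, 20],
    [-285, -63, 0, 0, 0, 0.04, 20],
    [-308, -68, 0, 0, 0, 0.042, 20],
    [-325, -72, 0, 0, 0, 0.044, 20],
    [-334, -74, 0, 0, 0, 0.0455, 20],
    [-338, -74.7, 2, 0, 0, 0.0455, 20],
    [-339.5, -74.7, 3, 0, 0, 0.0455, 20],
    [-339.5, -74.7, 3.5, -0.004, 0, 0.0455, 20],
    [-339.5, -74.7, 3.5, -0.004, 0, 0.0455, 20],
    [-339.5, -74.7, 3.5, -0.004, 0, 0.0455, 20],
    [-339.5, -74.7, 3.5, -0.004, 0, 0.0455, 20],
  ],
)

```text
t: 7.1
eef_pos: [511.2, -252.2, 146.1]
eef_rot: [0.0, 0.729, 0.684, 0.0]
contact_force: [-0.2, 0.0, -4.8]
opening: 31.2
finger_force: 60.0
```

```bash
python3 - <<'E'
from h import *
import cv2
to([510,-252.8,115],-0.0645)
a=manip.capture("side");b=manip.capture("top")
cv2.imwrite("pics/s4.png",a);cv2.imwrite("pics/t4.png",b)
f=lambda a,x,y,w,h:cv2.resize(a[y:y+h,x:x+w],None,fx=5,fy=5,interpolation=cv2.INTER_CUBIC)
cv2.imwrite("pics/z4.png",np.vstack([f(b,299,205,110,60),f(a,285,145,110,60)]))
E
```

```text
shift [-0.71 -1.17 31.08] rot [ 0.0011 -0.      0.0009]
at [ 511.18 -252.17  146.08] t 7.1 F [-0.23  0.04 -4.82] M [ 0.02 -0.01  0.04] open 31.2 q [-0.58  0.22  1.83  0.    1.09 -0.52]
```

View pics/z4.png

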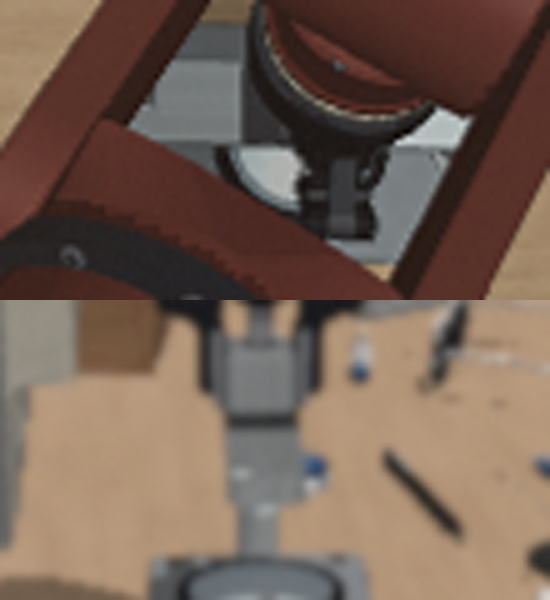

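The top view is mostly hidden by the arm, with the bar just visible over the plate. In the side view the bar's near end is at about px (338,184), above the near pillar. I'll check x alignment by comparing predicted and observed side pixels for the bar end and the pillar.

```bash
python3 - <<'E'
from h import *
import cv2
p,r,s=tool(); M=r.as_matrix(); bx=M[:,1]; by=M[:,0]*np.sign(M[1,0]); 
o=p-np.array([0,0,37.9])
print("bar end bottom/top corners",[proj("side",o+sx*17*bx+94*by+[0,0,h]).round(2) for h in(0,14) for sx in(1,-1)])
print("bar end mid",proj("side",o+94*by).round(2), "slot top", proj("side",o+75*by+[0,0,14]).round(2),"barrel edges",[proj("side",o+sx*16*bx+16*by+[0,0,30]).round(2) for sx in(1,-1)])
sy=np.array([np.sin(.0645),np.cos(.0645),0]);sx=np.array([sy[1],-sy[0],0]);c=np.array([510,-252.8,0])
print("pin",proj("side",c+75*sy+[0,0,54]).round(2),"shoulder edges",[proj("side",c+75*sy+k*11*sx+[0,0,40]).round(2) for k in(1,-1)],"far",[proj("side",c-75*sy+k*11*sx+[0,0,40]).round(2) for k in(1,-1)])
a=cv2.imread("pics/s4.png"); b=cv2.imread("pics/side0.png")
f=lambda a,x,y,w,h,k:cv2.resize(a[y:y+h,x:x+w],None,fx=k,fy=k,interpolation=cv2.INTER_CUBIC)
cv2.imwrite("pics/z5.png",np.hstack([f(a,318,150,40,60,10),f(b,318,175,40,60,10)]))
E
```

```text
bar end bottom/top corners [array([330.38, 185.55]), array([346.06, 185.33]), array([330.32, 179.46]), array([346.09, 179.23])]
bar end mid [338.22 185.44] slot top [337.91 176.49] barrel edges [array([330.1, 161.7]), array([344.01, 161.49])]
pin [338.48 205.12] shoulder edges [array([333.63, 210.91]), array([343.36, 210.77])] far [array([332.24, 187.9 ]), array([340.83, 187.77])]
```

View pics/z5.png

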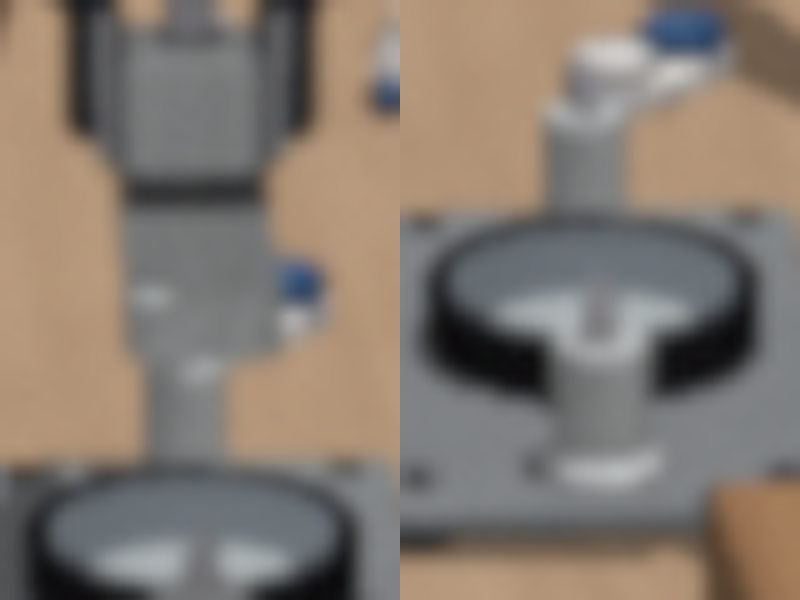

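Observed and predicted pixels agree within about 0.3 px (0.6 mm): the bar's end centre is at 338.1 and the near pillar at 338.3. I'll lower it to just above the pins with a small correction.

hand_motion(
  rows=[
    [-0.7, -1.1, 6, 0.001, 0, 0.003, 20],
    [-0.7, -1.1, 18, 0.001, 0, 0.003, 20],
    [-0.7, -1.1, 31, 0.001, 0, 0.003, 20],
    [-0.7, -1.1, 40, 0.001, 0, 0.003, 20],
    [-0.7, -1.1, 44, 0.001, 0, 0.003, 20],
    [-0.7, -1.1, 45, 0.001, 0, 0.003, 20],
    [-0.7, -1.1, 45, 0.001, 0, 0.003, 20],
    [-0.7, -1.1, 45, 0.001, 0, 0.003, 20],
  ],
)

```text
t: 8.0
eef_pos: [510.4, -253.7, 101.6]
eef_rot: [0.001, 0.731, 0.683, 0.0]
contact_force: [0.6, -0.3, -4.4]
opening: 31.3
finger_force: 59.9
```

```bash
python3 -c "
from h import *
to([510.1,-252.8,84],-0.067)"
```

```text
shift [ 0.85 -0.34 17.59] rot [ 0.0011  0.0006 -0.0005]
at [ 510.36 -253.66  101.59] t 8.0 F [ 0.58 -0.25 -4.36] M [ 0.02  0.03 -0.05] open 31.3 q [-0.58  0.28  1.85 -0.    1.01 -0.52]
```

hand_motion(
  rows=[
    [0.6, -0.3, 2, 0.001, 0, 0, 20],
    [0.6, -0.3, 4, 0.001, 0, 0, 20],
    [0.6, -0.3, 6, 0.001, 0, 0, 20],
    [0.6, -0.3, 8, 0.001, 0, 0, 20],
    [0.6, -0.3, 9, 0.001, 0, 0, 20],
    [0.6, -0.3, 9, 0.001, 0, 0, 20],
  ],
)

```text
t: 8.6
eef_pos: [509.5, -252.6, 91.8]
eef_rot: [-0.0, 0.731, 0.683, -0.0]
contact_force: [1.2, -0.6, -4.6]
opening: 31.0
finger_force: 59.9
```

```bash
python3 -c "
from h import *
to([510.1,-252.8,84],-0.067)"
```

```text
shift [-0.12  0.59  7.81] rot [-0.0012 -0.0001 -0.0005]
at [ 509.53 -252.65   91.81] t 8.6 F [ 1.23 -0.55 -4.63] M [ 0.01 -0.04 -0.02] open 31.0 q [-0.58  0.29  1.86 -0.    1.   -0.52]
```

No resistance yet and the pins are entering, so I'll go on down gently.

hand_motion(
  rows=[
    [0, 0.3, 1.5, 0, 0, 0, 20],
    [0, 0.3, 3, 0, 0, 0, 20],
    [0, 0.3, 4.5, 0, 0, 0, 20],
    [0, 0.3, 6, 0, 0, 0, 20],
    [0, 0.3, 6, 0, 0, 0, 20],
  ],
)

```text
t: 9.1
eef_pos: [509.9, -252.7, 85.8]
eef_rot: [-0.0, 0.731, 0.683, -0.0]
contact_force: [0.1, -0.0, -4.0]
opening: 31.1
finger_force: 59.9
```

```bash
python3 -c "
from h import *
to([510.1,-252.8,84],-0.067)"
```

```text
shift [-0.08  0.18  1.83] rot [-0.0009 -0.     -0.0006]
at [ 509.93 -252.71   85.83] t 9.1 F [ 0.12 -0.01 -3.96] M [-0.04 -0.04 -0.04] open 31.1 q [-0.58  0.3   1.86 -0.    0.98 -0.52]
```

hand_motion(
  rows=[
    [0, 0, 0.7, 0, 0, 0, 20],
    [0, 0, 1.4, 0, 0, 0, 20],
    [0, 0, 2, 0, 0, 0, 20],
    [0, 0, 2.4, 0, 0, 0, 20],
    [0, 0, 2.4, 0, 0, 0, 20],
    [0, 0, 2.4, 0, 0, 0, 20],
  ],
)

```text
t: 9.7
eef_pos: [510.0, -252.7, 83.9]
eef_rot: [-0.0, 0.731, 0.683, -0.0]
contact_force: [-0.8, 1.4, -1.7]
opening: 31.1
finger_force: 60.3
```

```bash
python3 -c "
from h import *
to([510.1,-252.8,84],-0.067)"
```

```text
shift [-0.05  0.15 -0.09] rot [-0.0009  0.0001 -0.0005]
at [ 509.96 -252.74   83.91] t 9.7 F [-0.76  1.36 -1.74] M [ 0.09  0.17 -0.03] open 31.1 q [-0.58  0.3   1.86 -0.    0.98 -0.52]
```

The bridge is in contact at the expected height. I'll press it home slightly, release, then rise clear of the knob and close the fingers.

hand_motion(
  rows=[
    [0, 0, 0.6, 0, 0, 0, 20],
    [0, 0, 0.6, 0, 0, 0, 20],
    [0, 0, 0.2, 0, 0, 0, 45],
    [0, 0, 0, 0, 0, 0, 75],
    [0, 0, 0, 0, 0, 0, 85],
    [0, 0, 0, 0, 0, 0, 85],
    [0, 0, 0, 0, 0, 0, 85],
    [0, 0, 0, 0, 0, 0, 85],
    [0, 0, -10, 0, 0, 0, 85],
    [0, 0, -30, 0, 0, 0, 85],
    [0, 0, -55, 0, 0, 0, 85],
    [0, 0, -75, 0, 0, 0, 85],
    [0, 0, -84, 0, 0, 0, 60],
    [0, 0, -86, 0, 0, 0, 0],
    [0, 0, -86, 0, 0, 0, 0],
    [0, 0, -86, 0, 0, 0, 0],
    [0, 0, -86, 0, 0, 0, 0],
    [0, 0, -86, 0, 0, 0, 0],
    [0, 0, -86, 0, 0, 0, 0],
    [0, 0, -86, 0, 0, 0, 0],
  ],
)

```text
t: 11.7
eef_pos: [509.9, -252.7, 169.3]
eef_rot: [-0.001, 0.731, 0.683, -0.0]
contact_force: [1.1, 0.4, 0.7]
opening: -0.1
finger_force: 0.0
```

```bash
python3 - <<'E'
from h import *
import cv2
to([510.1,-252.8,146],-0.067)
a=manip.capture("side")
sy=np.array([np.sin(.067),np.cos(.067),0]);sx=np.array([sy[1],-sy[0],0]);o=np.array([510.1,-252.8,46])
print([proj("side",o+k*17*sx+94*sy+[0,0,h]).round(1) for h in(0,14) for k in(1,-1)],"far end top",[proj("side",o+k*17*sx-94*sy+[0,0,14]).round(1) for k in(1,-1)],"knob top",proj("side",o+[0,0,76]).round(1))
cv2.imwrite("pics/z6.png",cv2.resize(a[115:225,298:378],None,fx=5,fy=5,interpolation=cv2.INTER_CUBIC))
E
```

```text
shift [-0.09  0.27 23.33] rot [-0.0014 -0.0002 -0.0005]
at [ 509.87 -252.69  169.33] t 11.7 F [1.07 0.43 0.72] M [-0.    0.01  0.01] open -0.1 q [-0.58  0.19  1.82 -0.    1.14 -0.52]
[array([331. , 211.8]), array([346.3, 211.6]), array([330.9, 206. ]), array([346.3, 205.8])] far end top [array([329.8, 178.1]), array([342.9, 177.9])] knob top [337.3 166.2]
```

View pics/z6.png

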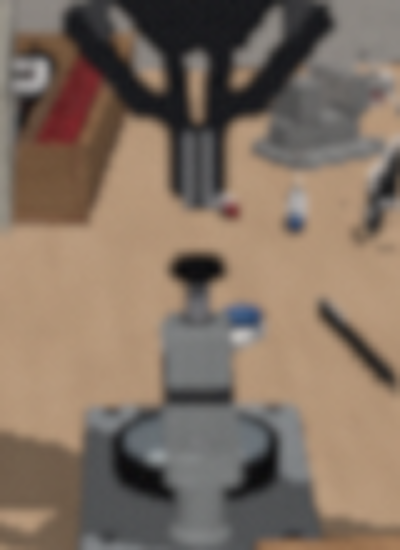

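The bar sits level on the pillars with its near end at the predicted row of about 211. The knob is up at (337.6,168) and the closed fingers are centred above it. I'll descend to the knob.

hand_motion(
  rows=[
    [0, 0, 8, 0, 0, 0, 0],
    [0, 0, 16, 0, 0, 0, 0],
    [0, 0, 21, 0, 0, 0, 0],
    [0, 0, 22.5, 0, 0, 0, 0],
    [0, 0, 22.5, 0, 0, 0, 0],
    [0, 0, 22.5, 0, 0, 0, 0],
  ],
)

```text
t: 12.35
eef_pos: [510.1, -252.8, 147.2]
eef_rot: [-0.0, 0.731, 0.683, -0.0]
contact_force: [-0.5, 0.2, -1.2]
opening: -0.1
finger_force: 0.0
```

```bash
python3 -c "
from h import *
to([510.1,-252.8,140],-0.067)"
```

```text
shift [0.01 0.04 7.21] rot [-0.0008  0.0001 -0.0005]
at [ 510.07 -252.8   147.21] t 12.35 F [-0.48  0.17 -1.17] M [0.   0.03 0.02] open -0.1 q [-0.58  0.21  1.83 -0.    1.1  -0.52]
```

hand_motion(
  rows=[
    [0, 0, 2, 0, 0, 0, 0],
    [0, 0, 3, 0, 0, 0, 0],
    [0, 0, 4, 0, 0, 0, 0],
    [0, 0, 5, 0, 0, 0, 0],
    [0, 0, 5, 0, 0, 0, 0],
    [0, 0, 5, 0, 0, 0, 0],
  ],
)

```text
t: 12.95
eef_pos: [510.2, -252.9, 142.6]
eef_rot: [-0.0, 0.731, 0.683, -0.0]
contact_force: [0.0, 0.8, 3.0]
opening: -0.0
finger_force: 1.6
```

```bash
python3 -c "
from h import *
to([510.1,-252.8,130],-0.067)"
```

```text
shift [ 0.05 -0.09 12.55] rot [-0.0004  0.0003 -0.0005]
at [ 510.2  -252.86  142.55] t 12.95 F [0.02 0.83 3.04] M [0.08 0.06 0.1 ] open -0.0 q [-0.58  0.22  1.83 -0.    1.09 -0.52]
```

Contact gives 3 N at TCP 142.6, as expected (touch at about 144). I'll press on to 11 mm, then check.

hand_motion(
  rows=[
    [0, 0, 1.5, 0, 0, 0, 0],
    [0, 0, 3, 0, 0, 0, 0],
    [0, 0, 4.5, 0, 0, 0, 0],
    [0, 0, 6, 0, 0, 0, 0],
    [0, 0, 7.5, 0, 0, 0, 0],
    [0, 0, 9, 0, 0, 0, 0],
    [0, 0, 9.5, 0, 0, 0, 0],
    [0, 0, 9.5, 0, 0, 0, 0],
    [0, 0, 9.5, 0, 0, 0, 0],
  ],
)

```text
t: 13.85
eef_pos: [510.4, -252.9, 133.5]
eef_rot: [0.0, 0.731, 0.683, -0.0]
contact_force: [-0.8, 1.3, 7.7]
opening: -0.2
finger_force: 3.9
```

```bash
python3 -c "
from h import *
to([510.1,-252.8,130],-0.067)"
```

```text
shift [ 0.09 -0.28  3.52] rot [-0.0002  0.0003 -0.0005]
at [ 510.37 -252.9   133.52] t 13.85 F [-0.79  1.31  7.73] M [0.31 0.26 0.01] open -0.2 q [-0.58  0.23  1.84 -0.    1.07 -0.52]
```

hand_motion(
  rows=[
    [0, 0, 0.8, 0, 0, 0, 0],
    [0, 0, 1.6, 0, 0, 0, 0],
    [0, 0, 2.4, 0, 0, 0, 0],
    [0, 0, 3, 0, 0, 0, 0],
    [0, 0, 3.4, 0, 0, 0, 0],
    [0, 0, 3.4, 0, 0, 0, 0],
    [0, 0, 3.4, 0, 0, 0, 0],
    [0, 0, 3.4, 0, 0, 0, 0],
  ],
)

```text
t: 14.65
eef_pos: [510.8, -253.0, 131.2]
eef_rot: [0.0, 0.731, 0.683, 0.0]
contact_force: [-1.2, 2.7, 12.0]
opening: 0.1
finger_force: 5.9
```

```bash
python3 - <<'E'
from h import *
import cv2
to([510.1,-252.8,130],-0.067)
F=[];Z=[]
a=manip.capture("side")
for i in range(9): manip.capture("side"); p,_,s=tool(); F.append(s["contact_force"][2]);Z.append(p[2])
print(np.mean(F),np.std(F),np.mean(Z),np.std(Z))
cv2.imwrite("pics/z7.png",cv2.resize(a[130:220,308:368],None,fx=6.5,fy=6.5,interpolation=cv2.INTER_CUBIC))
E
```

```text
shift [ 0.12 -0.74  1.19] rot [ 0.0006  0.0004 -0.0005]
at [ 510.83 -252.97  131.19] t 14.65 F [-1.25  2.68 12.03] M [0.45 0.39 0.01] open 0.1 q [-0.58  0.24  1.84 -0.    1.07 -0.52]
11.57831672746931 0.42183650619856317 131.20717209026742 0.016319632604528067
```

View pics/z7.png

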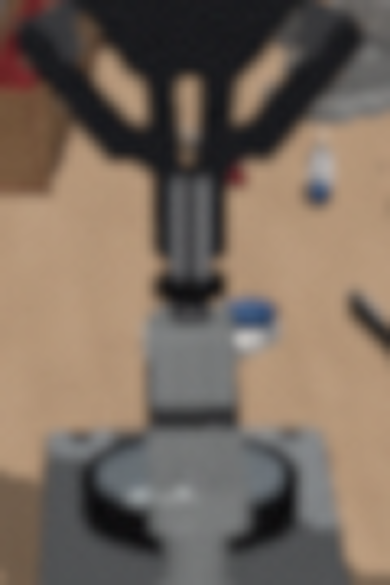

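The knob is pressed to about 13 mm: 12.8 mm by height, about 13.3 mm by force. The picture shows the knob at crop (190,287), just above the barrel top. I'll add a little more and hold.

hand_motion(
  rows=[
    [0, 0, 0.5, 0, 0, 0, 0],
    [0, 0, 1, 0, 0, 0, 0],
    [0, 0, 1, 0, 0, 0, 0],
    [0, 0, 1, 0, 0, 0, 0],
    [0, 0, 1, 0, 0, 0, 0],
    [0, 0, 1, 0, 0, 0, 0],
    [0, 0, 1, 0, 0, 0, 0],
    [0, 0, 1, 0, 0, 0, 0],
    [0, 0, 1, 0, 0, 0, 0],
    [0, 0, 1, 0, 0, 0, 0],
    [0, 0, 1, 0, 0, 0, 0],
    [0, 0, 1, 0, 0, 0, 0],
  ],
)

```text
t: 16.35
eef_pos: [511.0, -253.0, 130.5]
eef_rot: [0.0, 0.731, 0.683, 0.0]
contact_force: [-2.5, 3.4, 13.3]
opening: 0.1
finger_force: 6.5
```

hand_motion(
  rows=[
    [0, 0, 0, 0, 0, 0, 0],
    [0, 0, 0, 0, 0, 0, 0],
    [0, 0, 0, 0, 0, 0, 0],
    [0, 0, 0, 0, 0, 0, 0],
    [0, 0, 0, 0, 0, 0, 0],
    [0, 0, 0, 0, 0, 0, 0],
    [0, 0, 0, 0, 0, 0, 0],
    [0, 0, 0, 0, 0, 0, 0],
    [0, 0, 0, 0, 0, 0, 0],
    [0, 0, 0, 0, 0, 0, 0],
    [0, 0, 0, 0, 0, 0, 0],
    [0, 0, 0, 0, 0, 0, 0],
    [0, 0, 0, 0, 0, 0, 0],
    [0, 0, 0, 0, 0, 0, 0],
    [0, 0, 0, 0, 0, 0, 0],
  ],
)

```text
t: 17.85
eef_pos: [511.0, -253.0, 130.5]
eef_rot: [0.0, 0.731, 0.683, 0.0]
contact_force: [-2.0, 3.0, 13.4]
opening: -0.1
finger_force: 6.5
```

```bash
python3 -c "
from station import manip
print(manip.job_done())"
```

```text
the job is handed in; nothing more can be done
None
```

I handed in the job with the bridge seated on both pillars and the arm still holding the knob at about 14 mm (about 13 N on the tool); it had held there for about 2.5 s by then, and no verdict came back.

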